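# Work a seized lock pin out of a drill jig and lift the jig plate off its dowels

## Robot

A 6-joint arm with a two-finger parallel gripper is mounted at the origin on a cart in front of the work surface, level with it; the furniture and walls round the work are solid. World frame = base frame: x ahead of the robot, y to its left, z up, the work surface at z = 0. Lengths are in mm, angles in rad, forces in N, time in s.
With the tool pointing down it reaches from about 400 to 925 mm from the base axis. Payload 12.5 kg.
Tool frame: the origin (TCP) lies where the fingers leave the gripper's body, on its centre line; the fingertips stand 78 mm ahead of it and the grasp point (between the pads) lies 59 mm ahead of it; z points along the fingers, y is the direction in which the jaws open and shut (so a half turn about z gives the same grasp; the last joint's range is limited). The gripper opens to 95 mm and grips with 3 to 60 N. Pads are 20 mm wide; open, the fingers measure 119 mm over their backs; the gripper's body (75 mm by 180 mm) begins 59 mm behind the grasp point.
Start: joints at [-1.21, 0.491, 1.559, -0, 1.092, -0.106], TCP at [281.291, -558.134, 292.261] pointing down, gripper open.
Joint ranges: [-3.1, 3.1], [-0.84, 2.19], [0.05, 2.79], [-1.13, 4.28], [0.06, 2.93], [-2.69, 2.69]. Speed limits (rad/s): [2.22, 2.22, 2.79, 3.14, 3.14, 3.14].

## Interface

Orientations are given as [roll, pitch, yaw] about the fixed x, y, z axes, in that order (R = Rz(yaw) Ry(pitch) Rx(roll)).
In Python, from cell import env, viewer, ticket, search_frame gives the robot as it stands.
- The arm moves only by the shell command python3 -m inch 'ROWS'. ROWS is a JSON object of lists of equal length, an entry for each row: "hand": the opening, from 0 (shut) to 1 (fully open); "delta_pos": the shift along the tool's x, y, z in cm, a list of three; "turn": the turn about the tool's z in rad. A call has 1 to 20 rows; each row shifts and turns the commanded pose from where the row before left it, along the tool's axes as they then stand; what a row does not reach is not made up. A row lasts 1/10 s, in which the tool goes at most 50 mm and 8.59 degrees, less where a joint would pass 70% of its speed; a pose out of reach is approached as far as the arm can. A call is refused whole if a number of a shift passes 5 or a number of a turn 0.15, either way. A call with a gripper value outside its range is refused whole. The fingers move at their own pace and stop on an object; the grip force is fixed at half the most. Time passes only in rows, so rows that do not move let the fingers close. It gives the time, the measured TCP pose, the force and the opening at its end, in the units of the state.
- env.state(): the state, without advancing time (a new reading comes with each control period).
- viewer.read_camera(name): name is "side" or "top"; returns (picture, depth): 420x560x3 uint8, blue, green, red; 420x560 float32, mm along the optical axis (not along the pixel's ray), 0 where there is no reading.
- viewer.get_calibration(name): a dict with "fx", "fy", "cx", "cy" (pixels), "k1" (the pictures are not rectified: a ray, as slopes to the right and down, at radius r is drawn at 1 + k1 r^2 times it, then the intrinsics apply), "T" (4x4, takes a point from camera to world coordinates). Camera axes: x right, y down, z forward; pixel columns grow to the right and rows downward; lengths in mm; the calibration is good to about 2 mm. A picture is of the moment at which its call begins. get_calibration takes no time and is no camera call.
- ticket.job_done(): hands the job in, once; it reports no verdict.
Trained networks look in the newest picture that a camera, given by its name, has taken for a name from the list of things; names that differ only in an ending like _2 or _b are one class to them, and where a whole thing is asked for, a point or a joint stands for the part that bears it (a point fixed in the world has none). Each returns a list of dicts, best first, with "p" (0 to 1); they miss things now and then, are a little off and sometimes report something else, mostly with a low value. They report only what shows in the picture. A call takes as long as a camera call. They do not tell look-alikes from the thing itself.
- search_frame(camera, label): "centre" ([column, row] in pixels, amid what is visible of it).
The state is a dict: "t": time; "joints": joint angles; "qvel": joint speeds; "tau": joint torques, N m; "eef_pos": TCP position; "tcp_rot": TCP orientation; "ft_force": force on the tool from outside, world axes, zero at the start; "moment": the same for the moment, N m; "opening": opening from 0.0 (shut) to 1.0 (fully open).
Only numpy, scipy, OpenCV 4.12 (cv2) and the standard library are available. Lean on these libraries where they do the work, as an engineer would, in place of code of your own. Each camera call takes 0.05 s, during which the arm holds its last target.

## Task

The drill jig's lock pin has seized: a straight pull only lifts the whole heavy jig, so keep a light pull on the pin's handle and twist it back and forth until it lets go, without dragging the jig or lifting it off the bench. The pin is scrap, so drop it in the open cardboard carton; then lift the jig plate level off its two dowels and leave it lying flat on the bench top beside the jig, with the other things left where they are.

Things in the scene. Friction and masses are not known exactly. Their poses are not given: they have to be found in the camera images.
- pin_grip (a point): Centre of the lock pin's upright flat handle (a tab): 34 mm wide along this point's x, 10 mm thick along y (grip across it), 30 mm high; z is the pin's axis, up; 78 mm above the bench at the start. The tab's lower edge is 15 mm below the point, then a 14 mm neck, then a collar 42 mm across, 4 mm thick, underside 27 mm below the point, resting on the jig plate. Steel, 0.13 to 0.21 kg.
- pin_foot (a point): Foot of the pin's 13 mm shank, on its axis, 70 mm below pin_grip and 43 mm below the collar's underside; 8 mm above the bench at the start. Three lugs, 120 degrees apart, 28 mm across, 5 mm high, stand out there. The pin is free of the burrs after 32 mm of lift; its foot clears the plate's top after 43 mm and the dowel tips after 48 mm.
- bore_mouth (a point): Mouth of the pin's bore in the base, under the plate. Hidden burrs stop the lugs after about 8 mm and again after about 23 mm of lift. Each lets go only within about 0.2 rad of one twist angle, 0.3 to 1.15 rad left or right of the start (differs each time and per burr; repeats every 120 degrees); keep that angle for 9 mm of lift. Pull 5 to 10 N while twisting; no straight pull frees it.
- jig_base: Steel jig base, standing loose on the bench by its own 4 kg (pulling over 40 N lifts it). Origin at the centre of its underside, x along its length, z up. Foot 150 x 90 x 6 mm; riser 130 x 52 mm, top 41 mm above the bench, with the pin's 33 mm bore in the middle and two upright dowels, 8 mm across, 50 mm either side of it along x, tips 55.5 mm above the bench.
- plate_mid (a point): Centre (half-way up) of the aluminium jig plate, 130 x 56 x 10 mm, 0.14 to 0.24 kg; x along its length, y across its width, z up. At the start on the riser, centre 46 mm above the bench, overhanging it 2 mm on each long side; about 1 mm of play on the dowels: raise it level 15 mm to clear them. 34 mm hole in the middle; with the pin out, grip it in the middle across its 56 mm width.
- cut_carton: Open cardboard carton standing on the bench, fixed. Origin at the centre of its underside, z up; inside it is 440 mm long along x and 285 mm wide along y. The walls are 250 mm high and 12 mm thick; the open top is free of flaps.
- loose_bolt: Bystander: steel bolt 19 x 59 x 17 mm lying on the bench at the near end of the jig. Origin at the centre of its underside.
- loose_bush: Bystander: turned bush (ring), 38 mm across and 12 mm high, lying on the bench at the far end of the jig. Origin at the centre of its underside.
Mind the look-alikes: they are no part of the job. Leave any orange or turquoise look-alike of the part that bears pin_grip alone.

How it is judged:
By the outcome, as a careful person would: the job done as asked, in the order asked, and still so for the second after the job is handed in, with the robot touching nothing.
It also fails if it takes over 72 s, if anything falls off the work surface, if the arm or the gripper's body presses on something with over 40 N, if the wrist force passes 120 N, or if a joint passes its speed limit or range.

## Working session

There is one attempt and no reset: what is moved stays moved. The work goes in short steps, Python scripts to look and compute and a shell command to move; the robot and the scene stay as the last step left them, time stands still between calls to the robot, and variables do not carry over. Pictures are saved under pics/ and viewed, and the job is handed in when it is done.

```bash
ls; mkdir -p pics; cat > h.py <<'E'
import numpy as np, cv2
from cell import env, viewer, ticket, search_frame
def cal(n): return viewer.get_calibration(n)
def p2w(n,u,v,d=None,z=None):
    c=cal(n); x=(u-c['cx'])/c['fx']; y=(v-c['cy'])/c['fy']; xd,yd=x,y
    for _ in range(20):
        r2=x*x+y*y; f=1+c['k1']*r2; x,y=xd/f,yd/f
    T=np.array(c['T']); ray=T[:3,:3]@np.array([x,y,1.]); o=T[:3,3]
    if d is None: d=(z-o[2])/ray[2]
    return o+ray*d
def w2p(n,P):
    c=cal(n);T=np.array(c['T']); q=T[:3,:3].T@(np.array(P,float)-T[:3,3]); x,y=q[:2]/q[2]; f=1+c['k1']*(x*x+y*y)
    return np.array([c['fx']*x*f+c['cx'],c['fy']*y*f+c['cy']])
def cloud(n,dep):
    h,w=dep.shape; c=cal(n); u,v=np.meshgrid(np.arange(w),np.arange(h))
    x=(u-c['cx'])/c['fx']; y=(v-c['cy'])/c['fy']; xd,yd=x.copy(),y.copy()
    for _ in range(20):
        f=1+c['k1']*(x*x+y*y); x,y=xd/f,yd/f
    T=np.array(c['T']); P=np.stack([x*dep,y*dep,dep],-1)@T[:3,:3].T+T[:3,3]
    P[dep<=0]=np.nan
    return P
E
python3 - <<'E'
from h import *
print(env.state())
for n in ('top','side'):
    im,d=viewer.read_camera(n); cv2.imwrite(f'pics/{n}0.png',im); np.save(f'{n}0.npy',d)
    print(n,{k:(np.round(v,3).tolist()) for k,v in cal(n).items()})
    for l in ('pin_grip','jig_base','plate_mid','cut_carton','loose_bolt','loose_bush'):
        print(l,[(np.round(r['centre'],0).tolist(),round(r['p'],2)) for r in search_frame(n,l)][:5])
E
```

```text
pics
{'t': 0.0, 'joints': array([-1.20961492e+00,  4.91542451e-01,  1.55943105e+00, -8.45469015e-06,
        1.09168113e+00, -1.05582345e-01]), 'qvel': array([-0.00191041,  0.00146251, -0.00017249, -0.00271592, -0.0006147 ,
        0.00052734]), 'tau': array([-2.04291558e-03, -6.12655592e+01, -2.58178622e+01,  6.91750715e-02,
        4.82628378e-02, -8.51070740e-05]), 'eef_pos': array([ 281.22525457, -557.98925698,  291.67866416]), 'tcp_rot': array([-3.14053580e+00, -1.04460922e-04,  4.66767600e-01]), 'ft_force': array([0.53857817, 0.59600491, 1.06313949]), 'moment': array([0.02097147, 0.00224782, 0.01120428]), 'opening': 0.999107874370107}
top {'fx': 524.715, 'fy': 524.715, 'cx': 284.564, 'cy': 210.105, 'k1': -0.118, 'T': [[-0.012, -0.996, 0.084, 336.981], [-1.0, 0.01, -0.017, -101.922], [0.016, -0.084, -0.996, 1238.312], [0.0, 0.0, 0.0, 1.0]]}
pin_grip [([291.0, 230.0], 0.69), ([285.0, 193.0], 0.66), ([348.0, 211.0], 0.54)]
jig_base [([332.0, 216.0], 0.72)]
plate_mid [([340.0, 219.0], 0.87), ([347.0, 214.0], 0.42)]
cut_carton [([367.0, 179.0], 0.43)]
loose_bolt []
loose_bush []
side {'fx': 531.739, 'fy': 531.739, 'cx': 275.332, 'cy': 217.509, 'k1': -0.04, 'T': [[0.812, -0.311, 0.494, -68.115], [-0.584, -0.408, 0.702, -811.496], [-0.017, -0.858, -0.513, 611.791], [0.0, 0.0, 0.0, 1.0]]}
pin_grip [([304.0, 235.0], 0.81), ([323.0, 272.0], 0.73), ([267.0, 252.0], 0.73)]
jig_base [([320.0, 304.0], 0.89)]
plate_mid [([314.0, 281.0], 0.76), ([321.0, 304.0], 0.69)]
cut_carton []
loose_bolt [([271.0, 309.0], 0.49)]
loose_bush [([381.0, 290.0], 0.53)]
```

View pics/top0.png

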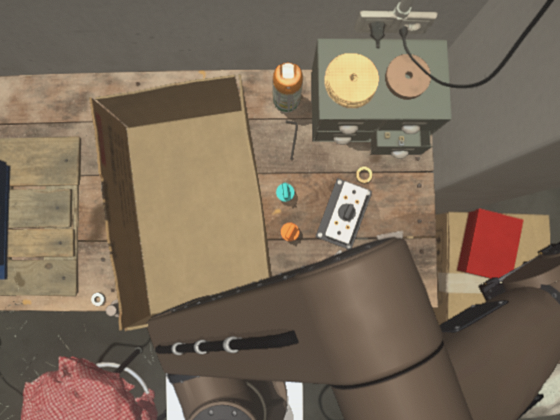

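View pics/side0.png

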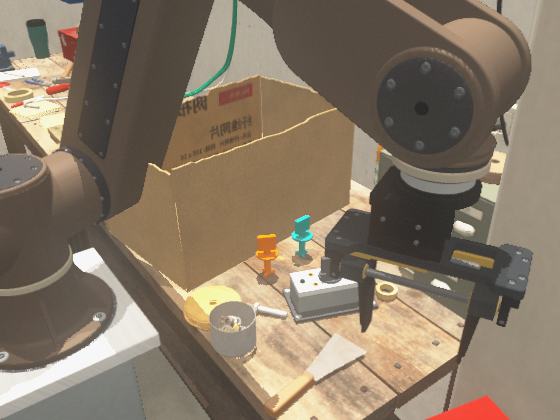

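```bash
python3 - <<'E'
from h import *
a=cv2.imread('pics/top0.png')[160:280,250:400]; b=cv2.imread('pics/side0.png')[210:360,230:430]
cv2.imwrite('pics/ctop.png',cv2.resize(a,None,fx=5,fy=5,interpolation=2)); cv2.imwrite('pics/cside.png',cv2.resize(b,None,fx=4,fy=4,interpolation=2))
E
```

```text
(no output)
```

View pics/ctop.png

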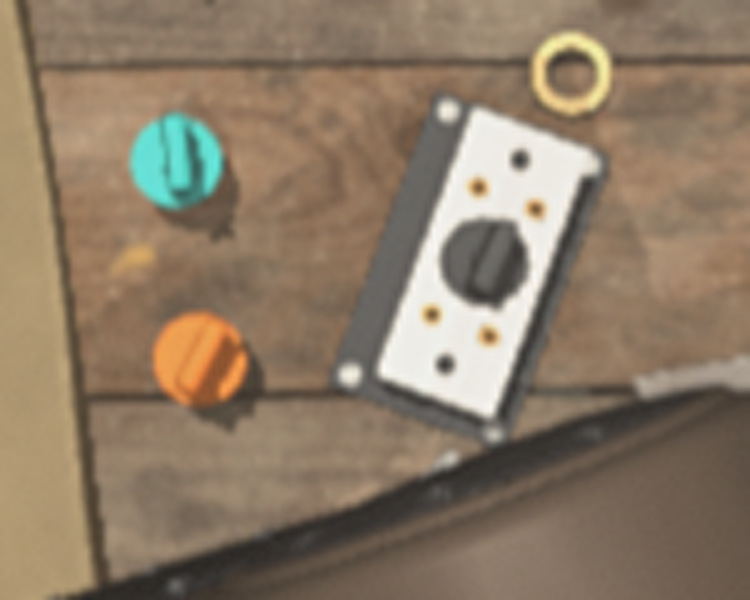

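View pics/cside.png

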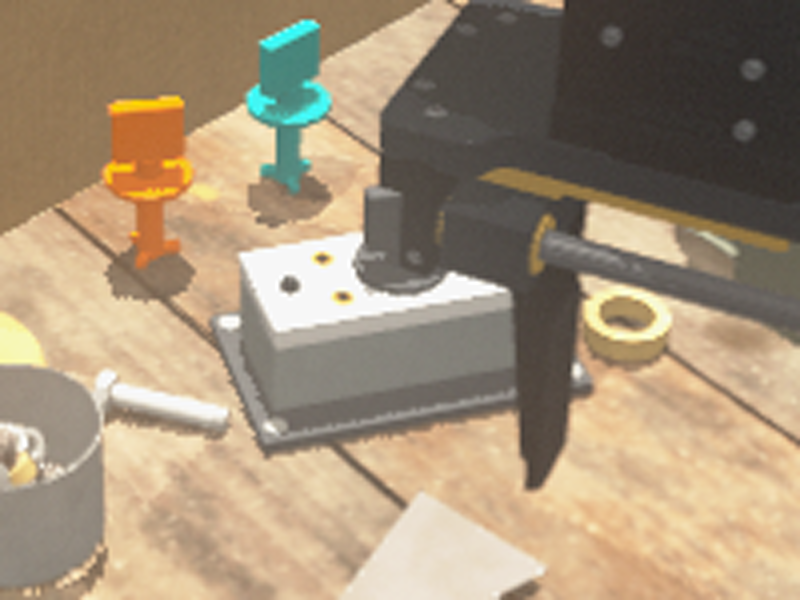

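Candidates for the pin in the top picture: turquoise (285,193), orange (291,230) and dark grey (348,211). The grey one stands in the white plate on the jig, so I choose that one; the crop confirms it. The bush is at (364,174) and the bolt at about (390,236), half hidden by the arm. Next I measure the plate and the tab.

```bash
python3 - <<'E'
from h import *
im=cv2.imread('pics/top0.png'); d=np.load('top0.npy'); P=cloud('top',d)
hsv=cv2.cvtColor(im,cv2.COLOR_BGR2HSV)
def rect(m,name):
    q=P[m]; r=cv2.minAreaRect(q[:,:2].astype(np.float32)); 
    print(name,m.sum(),'z',np.nanmedian(q[:,2]).round(1),'rect',np.round(r[0],1),np.round(r[1],1),round(r[2],1)); return q
roi=np.zeros(d.shape,bool); roi[170:250,315:375]=1
pl=roi&(P[...,2]>44)&(P[...,2]<57); q=rect(pl,'plate')
w=roi&(im.min(-1)>150)&(P[...,2]>35)&(P[...,2]<65); q=rect(w,'plate white')
tab=roi&(P[...,2]>75); q=rect(tab,'tab>75')
for zt in (65,70,80,85):
    m=roi&(P[...,2]>zt)&(P[...,2]<110)
    rect(m,f'tab>{zt}')
m=roi&(P[...,2]>80)&(P[...,2]<110);q=P[m][:,:2];c=q.mean(0);u,s,v=np.linalg.svd(q-c);print(c,v[0],np.degrees(np.arctan2(v[0,1],v[0,0])),np.ptp((q-c)@v.T,axis=0))
# print z map
print(np.round(P[200:225,335:362,2]).astype(int))
E
```

```text
plate 1275 z 51.2 rect [ 430.3 -263. ] [ 57.  130.6] 68.5
plate white 1098 z 51.0 rect [ 430.3 -263. ] [ 57.  130.6] 68.5
tab>75 218 z 732.1 rect [ 389.3 -227.3] [ 16.5 141. ] 49.6
tab>65 91 z 91.4 rect [ 430.2 -262.3] [11.1 34. ] 62.3
tab>70 86 z 91.6 rect [ 430.  -262.7] [10.5 34. ] 63.7
tab>80 78 z 91.9 rect [ 430.1 -262.7] [10.5 33.9] 63.7
tab>85 74 z 92.1 rect [ 430.  -262.8] [10.4 33.9] 64.3
[ 430.03261628 -262.15112726] [-0.89711231  0.44180256] 153.7810514869372 [33.85964772 10.50954781]
[[                   7                    4                   12
                    51                   47                   48
                    52                   52                   50
                    51                   51                   53
                    54                   50                   50
                    51                   52                   54
                    49                   51                   48
                    47                   49                   53
                    48                   50                   48]
 [           
[... 13412 characters left out ...]
        5                    4                    1]
 [                  53                   52                   47
                    49                   52                   53
                    51                   49                   49
                    50                   49                   49
                    54                   47                   49
                    50                   52                   48
                    56                   49                   50
                     9                    1                    9
                     4                    7                    4]]<stdin>:16: RuntimeWarning: invalid value encountered in cast
```

```bash
python3 - <<'E'
from h import *
im=cv2.imread('pics/side0.png'); d=np.load('side0.npy'); P=cloud('side',d)
hsv=cv2.cvtColor(im,cv2.COLOR_BGR2HSV)
# bench check
print(P[340,400],P[300,240], P[291,381], P[309,271])
for n,(u,v) in {'tab':(325,265),'plate':(308,283)}.items(): print(n,P[v,u])
t=cloud('top',np.load('top0.npy'))
print('top bench',t[200,310],t[190,395],t[150,270])
m=(t[...,2]>200)&(t[...,2]<300); m[:,280:]=0;m[:,:80]=0;m[310:]=0
q=t[m];print('carton',q.min(0),q.max(0),cv2.minAreaRect(q[:,:2].astype(np.float32)))
m=(t[...,2]>100);m[:,:272]=0;m[:150]=1>2
print('obst top', t[40:130,320:440,2].max(), t[130:150,345:430].reshape(-1,3).min(0),t[70:100,275:302].reshape(-1,3).max(0))
E
```

```text
[ 457.20545163 -408.79488992   -0.75570142] [ 291.81843891 -189.15851871   19.34731484] [ 508.77014484 -313.21650005   14.03530213] [ 326.10463828 -233.25724202   11.79252263]
tab [ 420.0397853  -261.38584848   79.72738057]
plate [ 389.84643651 -253.78204004   50.74958193]
top bench [ 4.64386858e+02 -1.83903023e+02  6.25822845e-02] [ 487.32410242 -389.98826766   -6.07372077] [ 5.85707496e+02 -9.00078815e+01  5.10536400e-03]
carton [ 232.03979333 -112.52303855  200.00543758] [798.60977581 304.85956821 299.96951623] ((515.4500732421875, 95.30074310302734), (566.1962280273438, 417.3744201660156), 0.17740501463413239)
obst top nan [nan nan nan] [nan nan nan]
```

```bash
python3 -m inch '{"hand":[1,1,1,1,1,1,1,1,1,1,1,1,1,1],"delta_pos":[[1.9,-1.4,0],[1.9,-1.4,0],[1.9,-1.4,0],[1.9,-1.4,0],[1.9,-1.4,0],[1.9,-1.4,0],[1.9,-1.4,0],[1.9,-1.4,0],[1.9,-1.4,0],[1.9,-1.4,0],[1.9,-1.4,0],[1.9,-1.4,0],[1.9,-1.4,0],[1.9,-1.4,0]],"turn":[0,0,0,0,0,0,0,0,0,0,0,0,0,0]}'
python3 -m inch '{"hand":[1,1,1,1,1,1,1,1],"delta_pos":[[0,0,1],[0,0,1],[0,0,1],[0,0,1],[0,0,1],[0,0,1],[0,0,1],[0,0,0]],"turn":[0.132,0.132,0.132,0.132,0.132,0.132,0.132,0]}'
python3 - <<'E'
from h import *
s=env.state(); print(s['t'],s['eef_pos'],s['tcp_rot'],s['ft_force'],s['joints'])
for n in ('top','side'):
    im,d=viewer.read_camera(n); cv2.imwrite(f'pics/{n}1.png',im); np.save(f'{n}1.npy',d)
E
```

```text
t: 2.1
eef_pos: [431.0, -262.5, 292.4]
tcp_rot: [3.141, -0.0, 0.467]
ft_force: [0.1, -0.1, 0.1]
opening: 1.002
t: 2.9
eef_pos: [430.4, -263.2, 221.4]
tcp_rot: [-3.141, 0.002, -0.459]
ft_force: [-1.1, 0.5, 0.3]
opening: 1.001
2.9 [ 430.39206784 -263.22711898  221.41092966] [-3.14129864e+00  1.55309600e-03 -4.59169429e-01] [-1.0553305   0.5195011   0.25025421] [-6.79880793e-01  4.14992902e-01  1.92943967e+00 -7.41566937e-05
  7.98739873e-01  1.35013697e+00]
```

View pics/top1.png

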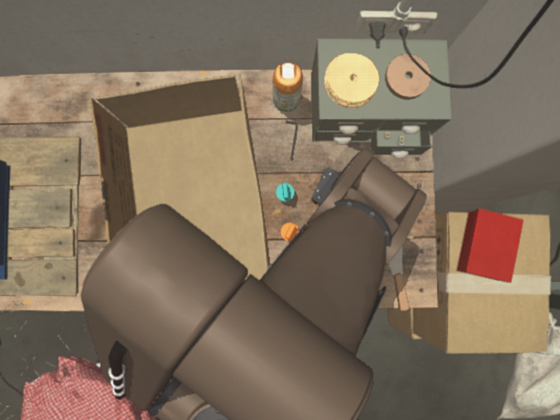

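View pics/side1.png

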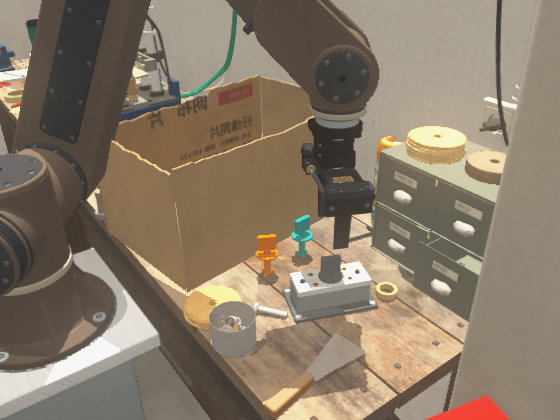

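```bash
python3 - <<'E'
from h import *
for p in [(409,-306,143),(430,-263,143),(430,-263,93),(430,-263,51)]: print(p,w2p('side',p).round(0))
im=cv2.imread('pics/side1.png'); d=np.load('side1.npy'); P=cloud('side',d)
print('scraper',P[348,355].round(0),P[338,335].round(0),P[352,315].round(0),P[365,320].round(0),P[405,275].round(0),P[336,345].round(0),P[350,365].round(0))
print('bolt',P[307,262].round(0),P[314,284].round(0),'bush',P[292,386].round(0),'can',P[320,233].round(0))
hsv=cv2.cvtColor(im,cv2.COLOR_BGR2HSV)
print('cab',P[270,440].round(0))
for nm,lo,hi in (('or',5,15),('tq',80,95)):
    m=(hsv[...,0]>=lo)&(hsv[...,0]<=hi)&(hsv[...,1]>180)&(P[...,0]<600)&(P[...,1]<-50)&(P[...,2]<110); q=P[m]; print(nm,np.percentile(q,[2,50,98],axis=0).round(0))
# tab from side
m=np.zeros(d.shape,bool); m[250:290,315:345]=1
m&=(P[...,2]>66)&(P[...,2]<100)&(abs(P[...,0]-430)<40); q=P[m]; print('tab',q.mean(0),q.min(0),q.max(0))
t=cloud('top',np.load('top0.npy')); 
for u,v in [(238,82),(250,160),(268,262),(100,105),(115,250),(240,150),(266,255)]: print(u,v,t[v,u].round(0))
cv2.imwrite('pics/c1.png',cv2.resize(im[190:330,270:410],None,fx=4,fy=4,interpolation=2))
E
```

```text
(409, -306, 143) [339. 248.]
(430, -263, 143) [332. 232.]
(430, -263, 93) [330. 257.]
(430, -263, 51) [329. 277.]
scraper [ 380. -385.    8.] [ 370. -348.    7.] [ 329. -348.    1.] [ 315. -378.    6.] [ 213. -403.   13.] [ 393. -348.   -1.] [ 397. -391.   -1.]
bolt [ 317. -219.   11.] [ 339. -254.    8.] bush [ 528. -309.   -0.] can [ 240. -254.   48.]
cab [ 571. -383.   73.]
or [[ 370. -151.    6.]
 [ 385. -138.   59.]
 [ 399. -128.   84.]]
tq [[ 461. -142.   46.]
 [ 477. -125.   49.]
 [ 497. -110.   87.]]
tab [ 428.66924041 -265.58623789   82.42234041] [ 413.62354868 -274.8422686    66.23298695] [ 447.29144466 -250.86152786   95.50046602]
238 82 [756. -13.  -2.]
250 160 [517. -54. 245.]
268 262 [322. -86. 199.]
100 105 [646. 258. 195.]
115 250 [348. 219. 199.]
240 150 [586. -18.   3.]
266 255 [336. -83. 235.]
```

View pics/c1.png

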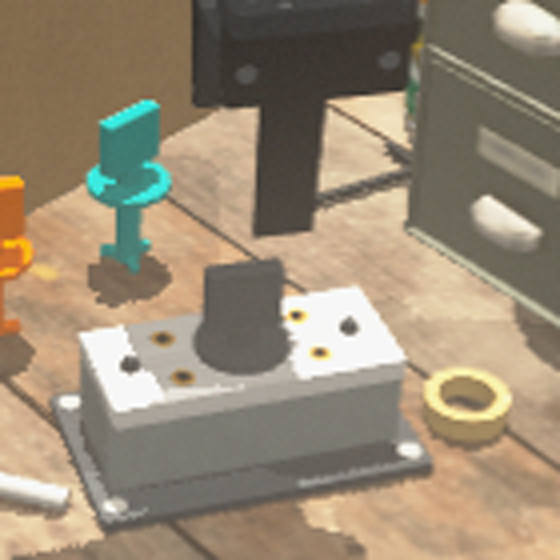

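The crop shows the grey pin in the jig and the open fingers above it, with the projection agreeing. I descend and grip.

```bash
python3 -m inch '{"hand":[1,1,1,1,1,1,1,1,1,0,0,0,0,0,0,0,0],"delta_pos":[[0,0,1],[0,0,1],[0,0,1],[0,0,1],[0,0,1],[0,0,1],[0,0,1],[0,0,1],[0,0,0.3],[0,0,0],[0,0,0],[0,0,0],[0,0,0],[0,0,0],[0,0,0],[0,0,0],[0,0,0]],"turn":[0,0,0,0,0,0,0,0,0,0,0,0,0,0,0,0,0]}'
python3 - <<'E'
from h import *
s=env.state(); print(s['t'],s['eef_pos'],s['tcp_rot'],s['ft_force'],s['moment'],s['joints'],s['opening'])
im,d=viewer.read_camera('side'); cv2.imwrite('pics/c2.png',cv2.resize(im[170:330,250:430],None,fx=4,fy=3.7,interpolation=2))
E
```

```text
t: 4.7
eef_pos: [430.6, -263.4, 139.3]
tcp_rot: [3.142, -0.0, -0.457]
ft_force: [-0.7, -0.2, -0.7]
opening: 0.383
4.7 [ 430.62997126 -263.38502621  139.26154031] [ 3.14153351e+00 -8.32700402e-05 -4.57195892e-01] [-0.68675225 -0.16968265 -0.74187935] [0.01458113 0.08510929 0.00872898] [-6.79832665e-01  5.47223241e-01  1.99812073e+00 -6.99968571e-05
  5.96154407e-01  1.34821748e+00] 0.3830713501914557
```

View pics/c2.png

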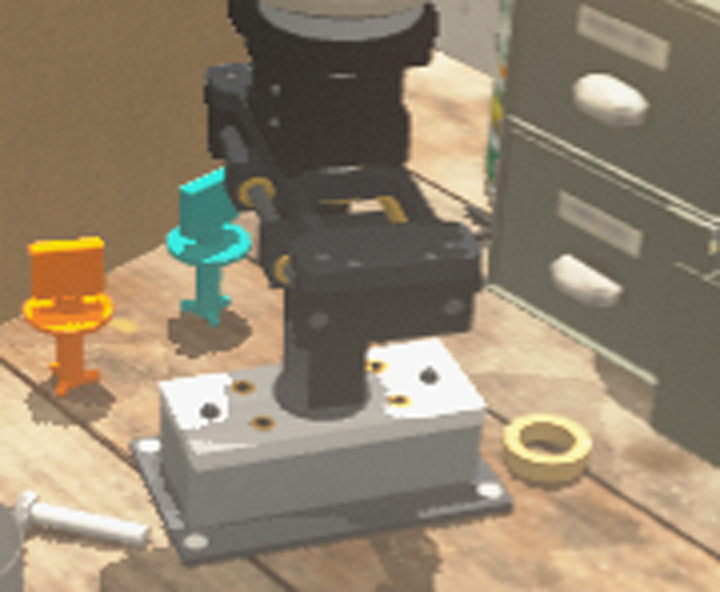

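```bash
python3 -m inch '{"hand":[0,0,0,0,0,0,0],"delta_pos":[[0,0,0],[0,0,0],[0,0,0],[0,0,0],[0,0,0],[0,0,0],[0,0,0]],"turn":[0,0,0,0,0,0,0]}'
python3 -m inch '{"hand":[0,0,0,0,0,0,0],"delta_pos":[[0,0,-0.1],[0,0,-0.1],[0,0,-0.1],[0,0,-0.1],[0,0,-0.1],[0,0,0],[0,0,0]],"turn":[0,0,0,0,0,0,0]}'
```

```text
t: 5.45
eef_pos: [430.6, -263.4, 139.2]
tcp_rot: [3.142, -0.0, -0.457]
ft_force: [-0.2, -0.3, -0.6]
opening: 0.124
t: 6.15
eef_pos: [430.6, -263.4, 144.3]
tcp_rot: [3.142, -0.0, -0.457]
ft_force: [0.7, 0.6, -1.2]
opening: 0.125
```

```bash
python3 -m inch '{"hand":[0,0,0,0,0],"delta_pos":[[0,0,-0.1],[0,0,-0.1],[0,0,-0.1],[0,0,0],[0,0,0]],"turn":[0,0,0,0,0]}'
python3 - <<'E'
from h import *
s=env.state(); print(s['ft_force'],s['moment'])
im,d=viewer.read_camera('side'); cv2.imwrite('pics/c3.png',cv2.resize(im[170:330,250:430],None,fx=4,fy=3.7,interpolation=2))
E
```

```text
t: 6.65
eef_pos: [430.6, -263.4, 147.3]
tcp_rot: [3.142, -0.0, -0.457]
ft_force: [0.4, -0.2, -2.0]
opening: 0.126
[ 0.39399057 -0.2424668  -2.03063953] [ 0.09962931  0.0472653  -0.00638507]
```

View pics/c3.png

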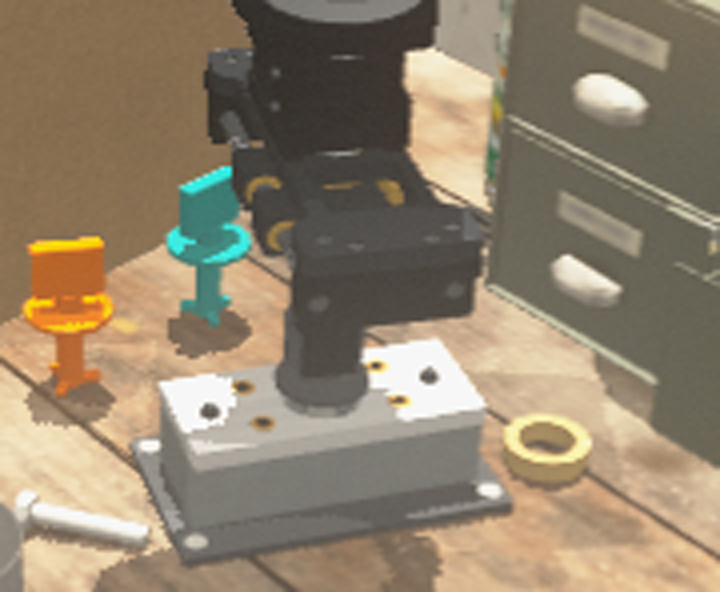

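The collar has risen off the plate, so the grip holds. I raise the pull slowly.

```bash
python3 -m inch '{"hand":[0,0,0],"delta_pos":[[0,0,-0.05],[0,0,0],[0,0,0]],"turn":[0,0,0]}'
python3 -m inch '{"hand":[0,0,0],"delta_pos":[[0,0,-0.05],[0,0,0],[0,0,0]],"turn":[0,0,0]}'
```

```text
t: 7.0
eef_pos: [430.5, -263.3, 147.5]
tcp_rot: [-3.142, 0.001, -0.457]
ft_force: [-0.6, -0.6, -7.8]
opening: 0.123
t: 7.3
eef_pos: [430.4, -263.2, 147.8]
tcp_rot: [-3.141, 0.001, -0.457]
ft_force: [0.7, 0.2, -16.7]
opening: 0.124
```

```bash
python3 -m inch '{"hand":[0,0,0,0],"delta_pos":[[0,0,0.04],[0,0,0],[0,0,0],[0,0,0]],"turn":[0,0.1,0.1,0]}'
for i in 1 ; do python3 -m inch '{"hand":[0,0],"delta_pos":[[0,0,0],[0,0,0]],"turn":[0.1,0]}'; done
python3 -c "
from h import *; print(env.state()['moment'])"
```

```text
t: 7.7
eef_pos: [430.6, -263.4, 148.0]
tcp_rot: [3.142, -0.0, -0.659]
ft_force: [0.0, -1.2, -11.0]
opening: 0.124
t: 7.9
eef_pos: [430.8, -263.6, 148.2]
tcp_rot: [-3.142, -0.001, -0.756]
ft_force: [-0.7, 0.8, -6.4]
opening: 0.124
[ 0.06289873  0.07348933 -0.03014241]
```

```bash
python3 -m inch '{"hand":[0,0,0],"delta_pos":[[0,0,0],[0,0,0],[0,0,0]],"turn":[0.1,0,0]}'
python3 -m inch '{"hand":[0,0,0],"delta_pos":[[0,0,0],[0,0,0],[0,0,0]],"turn":[0.1,0,0]}'
```

```text
t: 8.2
eef_pos: [430.8, -263.6, 148.1]
tcp_rot: [-3.142, -0.001, -0.852]
ft_force: [-1.0, -0.5, -4.9]
opening: 0.123
t: 8.5
eef_pos: [430.8, -263.5, 148.1]
tcp_rot: [-3.141, -0.001, -0.953]
ft_force: [1.0, -0.5, -2.5]
opening: 0.122
```

```bash
python3 -m inch '{"hand":[0,0,0],"delta_pos":[[0,0,-0.05],[0,0,0],[0,0,0]],"turn":[0,0,0]}'
```

```text
t: 8.8
eef_pos: [430.7, -263.4, 148.4]
tcp_rot: [-3.142, -0.0, -0.956]
ft_force: [-0.5, -1.3, -4.1]
opening: 0.124
```

```bash
python3 -m inch '{"hand":[0,0,0],"delta_pos":[[0,0,-0.05],[0,0,0],[0,0,0]],"turn":[0,0,0]}'
```

```text
t: 9.1
eef_pos: [430.7, -263.5, 149.0]
tcp_rot: [-3.142, -0.0, -0.957]
ft_force: [0.3, -0.7, -1.2]
opening: 0.125
```

```bash
python3 -m inch '{"hand":[0,0,0,0],"delta_pos":[[0,0,-0.05],[0,0,-0.05],[0,0,0],[0,0,0]],"turn":[0.04,0,0,0]}'
```

```text
t: 9.5
eef_pos: [430.6, -263.4, 149.9]
tcp_rot: [3.142, -0.0, -0.996]
ft_force: [0.0, -0.3, -1.4]
opening: 0.121
```

```bash
python3 -m inch '{"hand":[0,0,0,0,0,0],"delta_pos":[[0,0,-0.05],[0,0,-0.05],[0,0,-0.05],[0,0,-0.05],[0,0,0],[0,0,0]],"turn":[0,0,0,0,0,0]}'
python3 -m inch '{"hand":[0,0,0,0,0,0],"delta_pos":[[0,0,-0.05],[0,0,-0.05],[0,0,-0.05],[0,0,-0.05],[0,0,0],[0,0,0]],"turn":[0,0,0,0,0,0]}'
python3 - <<'E'
from h import *
s=env.state(); print(s['ft_force'],s['moment'])
im,d=viewer.read_camera('side'); cv2.imwrite('pics/c4.png',cv2.resize(im[170:330,250:430],None,fx=4,fy=3.7,interpolation=2))
E
```

```text
t: 10.1
eef_pos: [430.6, -263.4, 151.9]
tcp_rot: [-3.142, -0.0, -0.997]
ft_force: [0.3, -0.6, -2.2]
opening: 0.125
t: 10.7
eef_pos: [430.7, -263.4, 153.8]
tcp_rot: [3.142, -0.0, -0.997]
ft_force: [-0.7, 0.1, -1.7]
opening: 0.123
[-0.73666381  0.11264605 -1.71027723] [0.14565173 0.00285924 0.03460119]
```

View pics/c4.png

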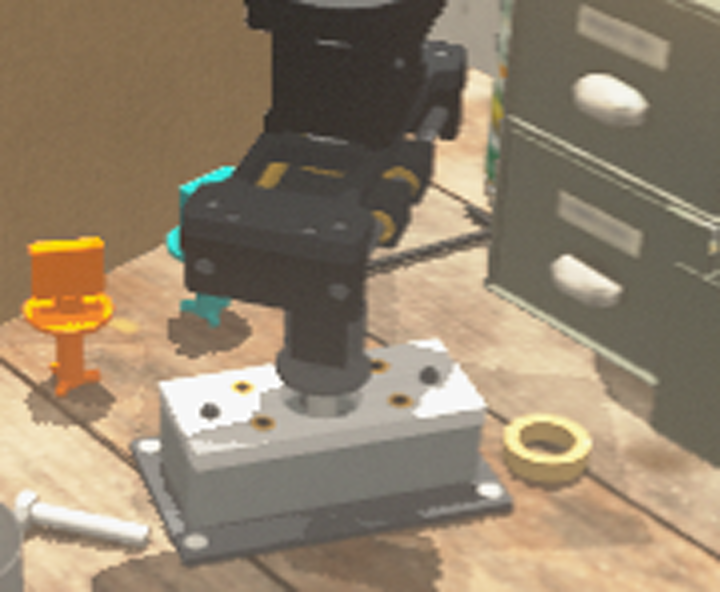

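The pin is rising, the collar is well clear of the plate, and the jig has not moved. I keep this angle and go on to the second burr.

```bash
python3 -m inch '{"hand":[0,0,0,0,0,0],"delta_pos":[[0,0,-0.1],[0,0,-0.1],[0,0,-0.1],[0,0,-0.1],[0,0,0],[0,0,0]],"turn":[0,0,0,0,0,0]}'
python3 -m inch '{"hand":[0,0,0,0,0],"delta_pos":[[0,0,-0.1],[0,0,-0.1],[0,0,-0.1],[0,0,0],[0,0,0]],"turn":[0,0,0,0,0]}'
```

```text
t: 11.35
eef_pos: [430.6, -263.4, 157.9]
tcp_rot: [3.142, -0.0, -0.997]
ft_force: [-0.2, -0.4, -1.6]
opening: 0.124
t: 11.85
eef_pos: [430.6, -263.4, 160.9]
tcp_rot: [-3.142, -0.0, -0.997]
ft_force: [-0.4, 0.7, -0.7]
opening: 0.122
```

```bash
python3 -m inch '{"hand":[0,0,0],"delta_pos":[[0,0,-0.05],[0,0,0],[0,0,0]],"turn":[0,0,0]}'
python3 -m inch '{"hand":[0,0,0],"delta_pos":[[0,0,-0.05],[0,0,0],[0,0,0]],"turn":[0,0,0]}'
```

```text
t: 12.15
eef_pos: [430.6, -263.4, 161.3]
tcp_rot: [3.142, -0.0, -0.997]
ft_force: [-1.3, -0.6, -1.2]
opening: 0.125
t: 12.45
eef_pos: [430.6, -263.4, 161.9]
tcp_rot: [-3.142, -0.0, -0.997]
ft_force: [0.2, 0.1, -2.1]
opening: 0.122
```

```bash
python3 -m inch '{"hand":[0,0,0],"delta_pos":[[0,0,-0.05],[0,0,0],[0,0,0]],"turn":[0,0,0]}'
python3 -m inch '{"hand":[0,0,0],"delta_pos":[[0,0,-0.04],[0,0,0],[0,0,0]],"turn":[0,0,0]}'
```

```text
t: 12.75
eef_pos: [430.6, -263.4, 162.3]
tcp_rot: [3.142, 0.0, -0.997]
ft_force: [-0.7, 0.6, -2.9]
opening: 0.124
t: 13.05
eef_pos: [430.5, -263.3, 162.5]
tcp_rot: [3.141, 0.0, -0.997]
ft_force: [1.3, 0.5, -8.2]
opening: 0.128
```

```bash
python3 -m inch '{"hand":[0,0,0],"delta_pos":[[0,0,0],[0,0,0],[0,0,0]],"turn":[0.1,0.1,0]}'
python3 -m inch '{"hand":[0,0,0],"delta_pos":[[0,0,0],[0,0,0],[0,0,0]],"turn":[0.1,0.1,0]}'
python3 -m inch '{"hand":[0,0,0],"delta_pos":[[0,0,0],[0,0,0],[0,0,0]],"turn":[0.1,0.1,0]}'
```

```text
t: 13.35
eef_pos: [430.4, -263.3, 162.5]
tcp_rot: [3.141, 0.001, -1.199]
ft_force: [0.8, 0.4, -8.4]
opening: 0.123
t: 13.65
eef_pos: [430.5, -263.3, 162.6]
tcp_rot: [3.141, 0.0, -1.396]
ft_force: [-0.6, 0.2, -9.2]
opening: 0.124
t: 13.95
eef_pos: [430.6, -263.4, 162.8]
tcp_rot: [-3.142, -0.0, -1.594]
ft_force: [-1.6, 1.2, -4.7]
opening: 0.123
```

```bash
python3 -m inch '{"hand":[0,0,0],"delta_pos":[[0,0,0],[0,0,0],[0,0,0]],"turn":[0.03,0,0]}'
python3 -m inch '{"hand":[0,0,0],"delta_pos":[[0,0,-0.04],[0,0,0],[0,0,0]],"turn":[0,0,0]}'
python3 -c "
from h import *; s=env.state();print(s['moment'],s['joints'])"
```

```text
t: 14.25
eef_pos: [430.6, -263.4, 162.8]
tcp_rot: [-3.142, -0.0, -1.623]
ft_force: [-1.4, 0.8, -4.5]
opening: 0.125
t: 14.55
eef_pos: [430.6, -263.4, 163.1]
tcp_rot: [3.141, 0.0, -1.626]
ft_force: [-0.7, -0.5, -6.2]
opening: 0.125
[0.15565304 0.14264788 0.01228093] [-6.79860272e-01  5.06541994e-01  1.98124125e+00 -1.14983790e-04
  6.53907120e-01  2.51734977e+00]
```

```bash
python3 -m inch '{"hand":[0,0,0],"delta_pos":[[0,0,0],[0,0,0],[0,0,0]],"turn":[0,0,0]}'
python3 -m inch '{"hand":[0,0,0],"delta_pos":[[0,0,-0.03],[0,0,0],[0,0,0]],"turn":[0,0,0]}'
```

```text
t: 14.85
eef_pos: [430.6, -263.4, 163.1]
tcp_rot: [3.142, 0.0, -1.627]
ft_force: [-0.9, -0.0, -6.2]
opening: 0.123
t: 15.15
eef_pos: [430.6, -263.3, 163.4]
tcp_rot: [3.141, 0.0, -1.627]
ft_force: [-0.3, -0.3, -8.2]
opening: 0.123
```

```bash
python3 -m inch '{"hand":[0,0,0],"delta_pos":[[0,0,0],[0,0,0],[0,0,0]],"turn":[0.06,0,0]}'
python3 - <<'E'
from h import *
s=env.state(); print(s['ft_force'],s['moment'])
im,d=viewer.read_camera('side'); cv2.imwrite('pics/c5.png',cv2.resize(im[170:330,250:430],None,fx=4,fy=3.7,interpolation=2))
E
```

```text
t: 15.45
eef_pos: [430.6, -263.4, 163.4]
tcp_rot: [3.141, -0.0, -1.686]
ft_force: [-0.6, 0.7, -7.9]
opening: 0.125
[-0.62662061  0.65104726 -7.86697862] [0.17965564 0.22892137 0.01767747]
```

View pics/c5.png

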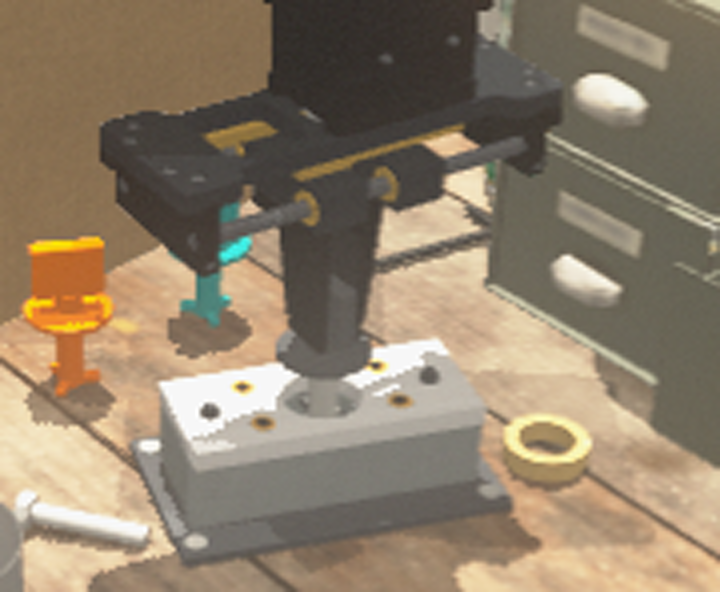

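Over 1.0–1.2 rad it gave slightly but did not release. Because the burr pattern repeats every 120°, the window may sit at about −0.8. I ease the pull and scan back the other way.

```bash
python3 -m inch '{"hand":[0,0,0,0,0,0,0,0,0,0,0,0,0],"delta_pos":[[0,0,0.07],[0,0,0],[0,0,0],[0,0,0],[0,0,0],[0,0,0],[0,0,0],[0,0,0],[0,0,0],[0,0,0],[0,0,0],[0,0,0],[0,0,0]],"turn":[0,-0.12,-0.12,-0.12,-0.12,-0.12,-0.12,-0.12,-0.12,-0.12,-0.12,-0.12,0]}'
python3 -m inch '{"hand":[0,0,0],"delta_pos":[[0,0,0],[0,0,0],[0,0,0]],"turn":[-0.1,-0.1,0]}'
python3 -m inch '{"hand":[0,0,0],"delta_pos":[[0,0,0],[0,0,0],[0,0,0]],"turn":[-0.1,-0.1,0]}'
```

```text
t: 16.8
eef_pos: [430.9, -263.5, 162.8]
tcp_rot: [3.141, -0.001, -0.365]
ft_force: [0.0, 0.0, -7.3]
opening: 0.123
t: 17.1
eef_pos: [431.0, -263.7, 163.2]
tcp_rot: [3.141, -0.001, -0.169]
ft_force: [0.5, -0.2, -3.1]
opening: 0.12
t: 17.4
eef_pos: [430.9, -263.6, 163.1]
tcp_rot: [3.141, -0.001, 0.03]
ft_force: [-0.0, -0.8, -0.8]
opening: 0.124
```

```bash
python3 -m inch '{"hand":[0,0,0],"delta_pos":[[0,0,-0.05],[0,0,0],[0,0,0]],"turn":[-0.06,0,0]}'
python3 -m inch '{"hand":[0,0,0,0],"delta_pos":[[0,0,-0.05],[0,0,-0.05],[0,0,0],[0,0,0]],"turn":[-0.04,0,0,0]}'
```

```text
t: 17.7
eef_pos: [430.7, -263.5, 163.4]
tcp_rot: [3.141, -0.0, 0.088]
ft_force: [0.5, -0.4, -1.4]
opening: 0.126
t: 18.1
eef_pos: [430.6, -263.4, 164.3]
tcp_rot: [3.141, -0.0, 0.131]
ft_force: [-0.2, 0.0, -1.2]
opening: 0.123
```

```bash
python3 -m inch '{"hand":[0,0,0,0,0],"delta_pos":[[0,0,-0.05],[0,0,-0.05],[0,0,-0.05],[0,0,-0.05],[0,0,0]],"turn":[0,0,0,0,0]}'
python3 -m inch '{"hand":[0,0,0,0,0],"delta_pos":[[0,0,-0.05],[0,0,-0.05],[0,0,-0.05],[0,0,-0.05],[0,0,0]],"turn":[0,0,0,0,0]}'
python3 -m inch '{"hand":[0,0,0,0,0],"delta_pos":[[0,0,-0.1],[0,0,-0.1],[0,0,-0.1],[0,0,-0.1],[0,0,0]],"turn":[0,0,0,0,0]}'
```

```text
t: 18.6
eef_pos: [430.6, -263.4, 166.3]
tcp_rot: [3.141, -0.0, 0.133]
ft_force: [0.3, -0.5, -1.4]
opening: 0.126
t: 19.1
eef_pos: [430.7, -263.4, 168.3]
tcp_rot: [3.141, -0.0, 0.133]
ft_force: [-0.6, -0.4, -1.6]
opening: 0.124
t: 19.6
eef_pos: [430.7, -263.4, 172.4]
tcp_rot: [3.141, -0.0, 0.133]
ft_force: [-0.3, -0.5, -1.0]
opening: 0.124
```

```bash
python3 - <<'E'
from h import *
s=env.state(); print(s['ft_force'],s['moment'],s['eef_pos'])
im,d=viewer.read_camera('side'); cv2.imwrite('pics/c6.png',cv2.resize(im[170:330,250:430],None,fx=4,fy=3.7,interpolation=2))
E
```

```text
[-0.32799409 -0.49758087 -1.0414631 ] [0.05045469 0.02050632 0.02552152] [ 430.66335468 -263.42244276  172.39537269]
```

View pics/c6.png

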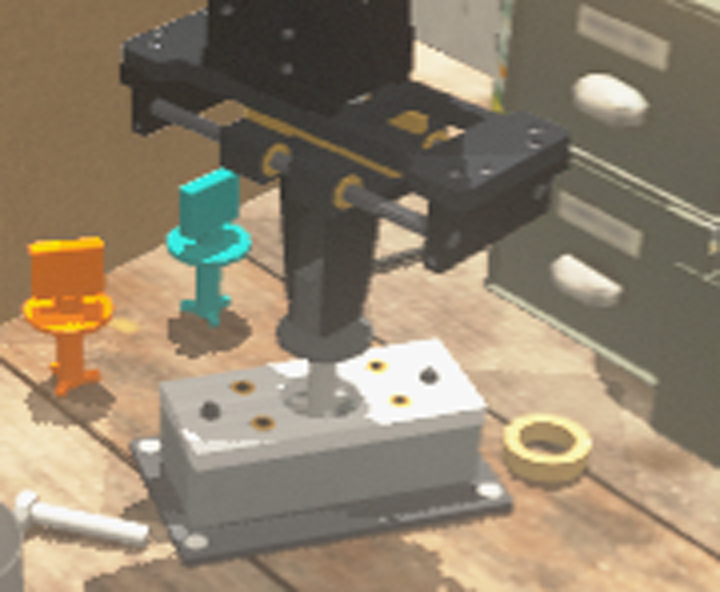

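The second burr let go: 33 mm of lift with only the pin's weight on the wrist, and the jig looks unmoved. Next I draw the pin out and locate the carton.

```bash
python3 -m inch '{"hand":[0,0,0,0,0,0,0,0,0,0,0,0],"delta_pos":[[0,0,-0.2],[0,0,-0.2],[0,0,-0.2],[0,0,-0.2],[0,0,-0.2],[0,0,-0.3],[0,0,-0.3],[0,0,-0.5],[0,0,-0.5],[0,0,-1],[0,0,-1],[0,0,0]],"turn":[0,0,0,0,0,0,0,0,0,0,0,0]}'
python3 - <<'E'
from h import *
d=np.load('top0.npy'); P=cloud('top',d)
m=(P[...,2]>238)&(P[...,2]<262); m[:,:85]=0;m[:,280:]=0; m[300:]=0
q=P[m]
for x in range(280,780,40):
    s=q[abs(q[:,0]-x)<20]; 
    if len(s): print(x, s[s[:,1]<95][:,1].round(0)[:40:4] if (s[:,1]<95).any() else '', np.median(s[s[:,1]>95][:,1]) if (s[:,1]>95).any() else '')
fl=(abs(P[...,2])<12); fl[:,:130]=0; fl[:,262:]=0; fl[:85]=0; fl[310:]=0
print(P[fl].min(0),P[fl].max(0))
s=q[(q[:,1]<-20)]; print('right rim fit',np.polyfit(s[:,0],s[:,1],1))
s=q[(q[:,1]>150)]; print('left rim fit',np.polyfit(s[:,0],s[:,1],1),len(s)); 
s=q[(q[:,0]>680)]; print('far rim',np.polyfit(s[:,1],s[:,0],1),len(s))
E
```

```text
t: 20.85
eef_pos: [431.0, -263.7, 219.9]
tcp_rot: [3.14, -0.002, 0.133]
ft_force: [-0.1, 0.2, -1.1]
opening: 0.126
280 [-86. -83.  18.] 
320 [-77. -81. -81. -81. -83. -79. -81. -81. -81. -83.] 214.39300379852335
360 [-74. -76. -76. -76. -79. -76. -78. -76. -79. -79.] 
400 [-70. -72. -74. -72. -72. -74. -76. -74. -76. -74.] 
440 [-65. -67. -69. -69. -69. -71. -67. -71. -71. -72.] 232.7527516891178
480 [-58. -61. -61. -59. -61. -63. -63. -65. -61. -65.] 235.06438083593298
520 [-50. -52. -54. -54. -52. -54. -54. -56. -58. -56.] 239.3766312615512
560 [-43. -45. -45. -47. -49. -45. -49. -47. -48. -50.] 244.26703344843366
600 [-37. -41. -39. -41. -43. -39. -43. -43. -45. -41.] 251.4295772496577
640 [-33. -37. -37. -35. -37. -39. -35. -37. -37. -37.] 210.51728339203743
680 [-23. -13. -21. -33.   0.  -8. -16. -23. -35.  12.] 118.91492867703703
[210.8475048  -69.48208738 -11.98807421] [754.06046257 252.47949958  11.98985846]
right rim fit [ 2.90109184e-02 -7.84098486e+01]
left rim fit [-9.75415422e-02  2.88563584e+02] 829
far rim [6.25274371e-02 7.80942345e+02] 1123
```

```bash
python3 -m inch '{"hand":[0,0,0,0,0,0,0,0,0],"delta_pos":[[0,0,-2.5],[0,0,-2.5],[0,0,-2.5],[0,0,-2.5],[0,0,-2.5],[0,0,-2.5],[0,0,-2.5],[0,0,-2.5],[0,0,0]],"turn":[0,0,0,0,0,0,0,0,0]}'
python3 - <<'E'
from h import *
im,d=viewer.read_camera('side'); cv2.imwrite('pics/s7.png',im); np.save('side7.npy',d)
im,d=viewer.read_camera('top'); cv2.imwrite('pics/t7.png',im)
E
```

```text
t: 21.75
eef_pos: [430.9, -263.6, 421.0]
tcp_rot: [3.138, -0.003, 0.133]
ft_force: [-0.6, 0.3, -1.7]
opening: 0.124
```

View pics/s7.png

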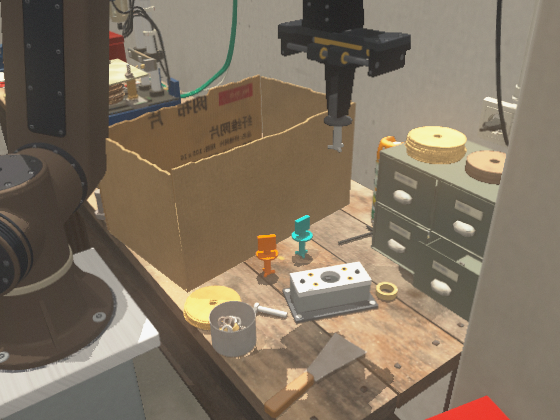

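The pin hangs clear in the jaws at (337,115) and the jig sits undisturbed at (330,290). I move over the carton.

```bash
python3 -m inch '{"hand":[0,0,0,0,0,0,0,0,0,0,0,0,0,0],"delta_pos":[[0.3,-1.5,0],[0.7,-2.8,0],[0.7,-2.8,0],[0.7,-2.8,0],[0.7,-2.8,0],[0.7,-2.8,0],[0.7,-2.8,0],[0.7,-2.8,0],[0.7,-2.8,0],[0.7,-2.8,0],[0.7,-2.8,0],[0.7,-2.8,0],[0.3,-1.5,0],[0,0,0]],"turn":[0,0,0,0,0,0,0,0,0,0,0,0,0,0]}'
python3 - <<'E'
from h import *
im,d=viewer.read_camera('side'); cv2.imwrite('pics/s8.png',im)
print(env.state()['ft_force'])
E
```

```text
t: 23.25
eef_pos: [467.5, 84.7, 417.0]
tcp_rot: [-3.141, 0.002, 0.135]
ft_force: [0.6, -0.0, -1.7]
opening: 0.119
[ 0.23348904  0.69239252 -1.38158581]
```

View pics/s8.png

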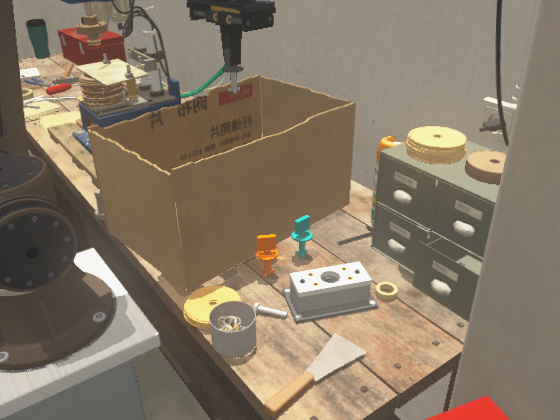

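The pin is over the middle of the carton. I lower part-way, release, and come back up.

```bash
python3 -m inch '{"hand":[0,0,0,0,0,0,0,1,1,1,1,1,1],"delta_pos":[[0,0,2],[0,0,2],[0,0,2],[0,0,2],[0,0,2],[0,0,2],[0,0,0],[0,0,0],[0,0,0],[0,0,0],[0,0,0],[0,0,0],[0,0,0]],"turn":[0,0,0,0,0,0,0,0,0,0,0,0,0]}'
python3 -m inch '{"hand":[1,1,1,1,1,1],"delta_pos":[[0,0,-2.5],[0,0,-2.5],[0,0,-2.5],[0,0,-2.5],[0,0,-1],[0,0,0]],"turn":[0,0,0,0,0,0]}'
python3 - <<'E'
from h import *
im,d=viewer.read_camera('top'); cv2.imwrite('pics/t9.png',im); np.save('top9.npy',d)
im,d=viewer.read_camera('side'); cv2.imwrite('pics/s9.png',im); np.save('side9.npy',d)
E
```

```text
t: 24.6
eef_pos: [468.2, 82.6, 298.4]
tcp_rot: [3.141, -0.0, 0.133]
ft_force: [-0.2, 0.0, 1.0]
opening: 0.573
t: 25.2
eef_pos: [468.2, 82.7, 408.9]
tcp_rot: [3.141, -0.002, 0.133]
ft_force: [-0.3, -0.0, -0.3]
opening: 0.994
```

View pics/t9.png

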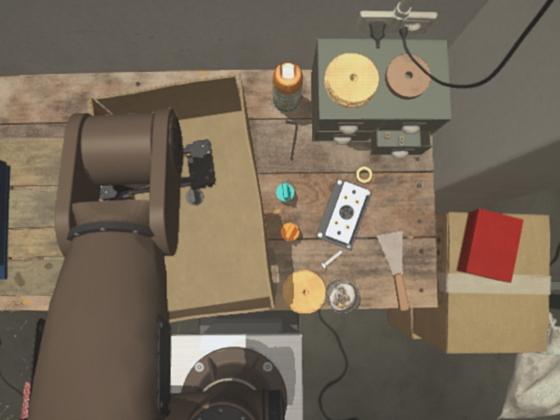

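View pics/s9.png

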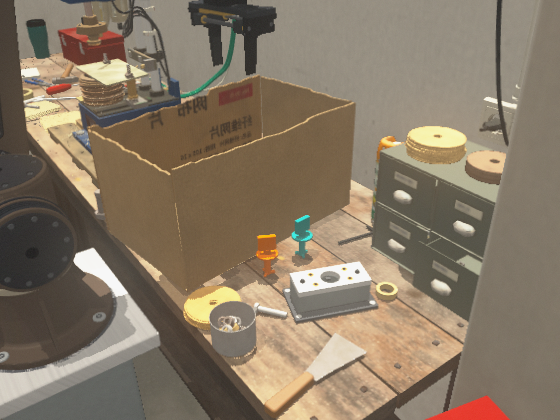

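The grey pin lies inside the carton at (195,197). The top view of the jig is now clear: plate (347,212), bush (364,174), bolt (330,259), scraper blade (391,243). I measure all of them.

```bash
python3 - <<'E'
from h import *
im=cv2.imread('pics/t9.png'); d=np.load('top9.npy'); P=cloud('top',d)
roi=np.zeros(d.shape,bool); roi[170:250,315:375]=1
pl=roi&(P[...,2]>44)&(P[...,2]<57); q=P[pl]; print(cv2.minAreaRect(q[:,:2].astype(np.float32)),np.median(q[:,2]))
ft=roi&(P[...,2]>2)&(P[...,2]<60); 
w=roi&(im.min(-1)>150)&(P[...,2]>40)&(P[...,2]<62); print(cv2.minAreaRect(P[w][:,:2].astype(np.float32)))
for n,(u,v) in dict(scr_tl=(378,233),scr_tr=(403,233),scr_b=(393,268),scr_mid=(391,243),bush=(364,167),bushr=(372,174),drawer=(400,157),edge=(434,180),bolt=(330,259)).items(): print(n,p2w('top',u,v,z=0).round(0), P[v,u].round(0))
c=np.array([430.3,-263.]); a=np.array([.930,-.367]); nn=np.array([-.367,-.930])
print('jig occ corners', [ (c+sx*75*a+sy*45*nn).round(0).tolist() for sx in(1,-1) for sy in (1,-1)])
for da,dn in ((0,100),(20,100),(30,105),(40,105),(20,110)):
    t=c+da*a+dn*nn
    print(da,dn,t.round(0),[w2p('top',[*(t+sx*65*a+sy*28*nn),5]).round(0).tolist() for sx,sy in ((1,1),(1,-1),(-1,-1),(-1,1))])
cv2.imwrite('pics/c9.png',cv2.resize(im[120:290,300:450],None,fx=3.5,fy=3.5,interpolation=2))
E
```

```text
((430.3219299316406, -262.9338073730469), (56.82957458496094, 130.6898193359375), 68.32455444335938) 50.9441539450454
((430.3436584472656, -262.94244384765625), (56.82957458496094, 130.64300537109375), 68.32455444335938)
scr_tl [ 384. -345.    0.] [ 384. -345.   -2.]
scr_tr [ 383. -405.    0.] [ 383. -406.   -4.]
scr_b [ 301. -379.    0.] [ 301. -377.    6.]
scr_mid [ 360. -375.    0.] [ 360. -373.    9.]
bush [ 543. -315.    0.] [ 540. -313.   14.]
bushr [ 526. -334.    0.] [ 526. -335.   -5.]
drawer [ 567. -403.    0.] [ 558. -392.   48.]
edge [ 510. -485.    0.] [ 515. -496.  -34.]
bolt [ 324. -229.    0.] [ 324. -228.   13.]
jig occ corners [[484.0, -332.0], [517.0, -249.0], [344.0, -277.0], [377.0, -194.0]]
0 100 [ 394. -356.] [[403.0, 208.0], [381.0, 199.0], [363.0, 250.0], [385.0, 259.0]]
20 100 [ 412. -363.] [[406.0, 200.0], [384.0, 191.0], [366.0, 242.0], [388.0, 251.0]]
30 105 [ 420. -372.] [[409.0, 197.0], [388.0, 188.0], [369.0, 239.0], [391.0, 248.0]]
40 105 [ 429. -375.] [[411.0, 193.0], [389.0, 184.0], [370.0, 235.0], [392.0, 244.0]]
20 110 [ 409. -373.] [[410.0, 201.0], [388.0, 193.0], [369.0, 244.0], [391.0, 252.0]]
```

View pics/c9.png

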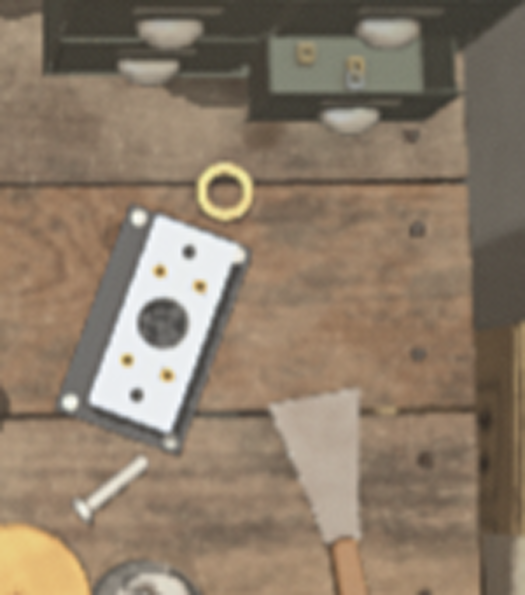

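```bash
python3 - <<'E'
from h import *
d=np.load('top9.npy'); P=cloud('top',d)
for v in (100,140,170,190,205,220,240):
    print(v,[tuple(P[v,u].round(0).astype(int)) if np.isfinite(P[v,u]).all() else None for u in (425,435,445,455,470,500)])
m=(P[...,1]<-440)&(P[...,1]>-620)&(P[...,0]>300)&(P[...,0]<560)&(P[...,2]>20); print(m.sum()); 
if m.sum(): print(P[m].min(0),P[m].max(0), P[m][:,2].max())
d=np.load('side9.npy'); P=cloud('side',d); 
m=(P[...,1]<-440)&(P[...,0]>300)&(P[...,0]<600)&(P[...,2]>20)&(P[...,2]<600);print(m.sum(), P[m].min(0),P[m].max(0)) if m.sum() else 0
print(P[200,530],P[300,480],P[100,540])
E
```

```text
100 [(np.int64(645), np.int64(-408), np.int64(213)), (np.int64(645), np.int64(-429), np.int64(213)), (np.int64(645), np.int64(-449), np.int64(214)), (np.int64(667), np.int64(-497), np.int64(141)), (np.int64(641), np.int64(-497), np.int64(229)), (np.int64(599), np.int64(-496), np.int64(371))]
140 [(np.int64(598), np.int64(-453), np.int64(47)), (np.int64(611), np.int64(-495), np.int64(-10)), (np.int64(596), np.int64(-497), np.int64(59)), (np.int64(579), np.int64(-494), np.int64(134)), (np.int64(561), np.int64(-496), np.int64(218)), (np.int64(531), np.int64(-497), np.int64(358))]
170 [(np.int64(535), np.int64(-464), np.int64(-2)), (np.int64(538), np.int64(-495), np.int64(-19)), (np.int64(526), np.int64(-495), np.int64(56)), (np.int64(516), np.int64(-498), np.int64(115)), (np.int64(501), np.int64(-496), np.int64(210)), (np.int64(491), np.int64(-531), np.int64(273))]
190 [(np.int64(486), np.int64(-463), np.int64(-3)), (np.int64(492), np.int64(-501), np.int64(-47)), (np.int64(490), np.int64(-523), np.int64(-35)), (np.int64(490), np.int64(-549), np.int64(-36)), (np.int64(490), np.int64(-588
[... 578 characters left out ...]
int64(-573), np.int64(-6)), (np.int64(409), np.int64(-629), np.int64(40))]
240 [(np.int64(366), np.int64(-458), np.int64(-1)), (np.int64(365), np.int64(-483), np.int64(-1)), (np.int64(366), np.int64(-525), np.int64(-54)), (np.int64(365), np.int64(-544), np.int64(-36)), (np.int64(364), np.int64(-559), np.int64(26)), (np.int64(362), np.int64(-627), np.int64(41))]
8434
[ 300.00477811 -619.9329628    20.02805797] [ 559.99297863 -493.0035931   565.33156961] 565.3315696075177
25699 [ 340.15135801 -655.38170049   20.01298025] [ 575.83827464 -440.04439365  525.97216564]
[ 489.7438064  -541.91845354  305.68667274] [ 491.04313613 -508.4128226   131.33789366] [ 492.65759563 -523.67000222  422.12150907]
```

```bash
python3 -m inch '{"hand":[1,1,1,1,1,1,1,1,1,1,1,1,1,1],"delta_pos":[[-0.35,1.5,0],[-0.7,2.8,0],[-0.7,2.8,0],[-0.7,2.8,0],[-0.7,2.8,0],[-0.7,2.8,0],[-0.7,2.8,0],[-0.7,2.8,0],[-0.7,2.8,0],[-0.7,2.8,0],[-0.7,2.8,0],[-0.7,2.8,0],[-0.3,1.5,0],[0,0,0]],"turn":[0,0,0,0,0,0,0,0,0,0,0,0,0,0]}'
python3 -m inch '{"hand":[1,1,1,1,1,1,1,1],"delta_pos":[[0,0,2],[0,0,3],[0,0,3],[0,0,3],[0,0,3],[0,0,3],[0,0,2],[0,0,0]],"turn":[0.128,0.128,0.128,0.127,0,0,0,0]}'
```

```text
t: 26.7
eef_pos: [430.0, -264.7, 407.0]
tcp_rot: [-3.14, 0.001, 0.131]
ft_force: [-0.3, 0.0, 0.1]
opening: 1.001
t: 27.5
eef_pos: [429.6, -261.8, 215.9]
tcp_rot: [-3.14, 0.005, -0.377]
ft_force: [-0.8, 0.7, 0.1]
opening: 1.0
```

```bash
python3 -m inch '{"hand":[1,1,1,1,1,1],"delta_pos":[[0,0,2],[0,0,2],[0,0,2],[0,0,2],[0,0,0],[0,0,0]],"turn":[0,0,0,0,0,0]}'
python3 - <<'E'
from h import *
print(env.state()['eef_pos'])
im,d=viewer.read_camera('side'); cv2.imwrite('pics/c10.png',cv2.resize(im[170:330,250:430],None,fx=4,fy=3.7,interpolation=2))
E
```

```text
t: 28.1
eef_pos: [430.5, -263.2, 139.2]
tcp_rot: [3.141, -0.0, -0.378]
ft_force: [-0.0, -0.2, 0.5]
opening: 0.994
[ 430.54916709 -263.23336637  139.17933715]
```

View pics/c10.png

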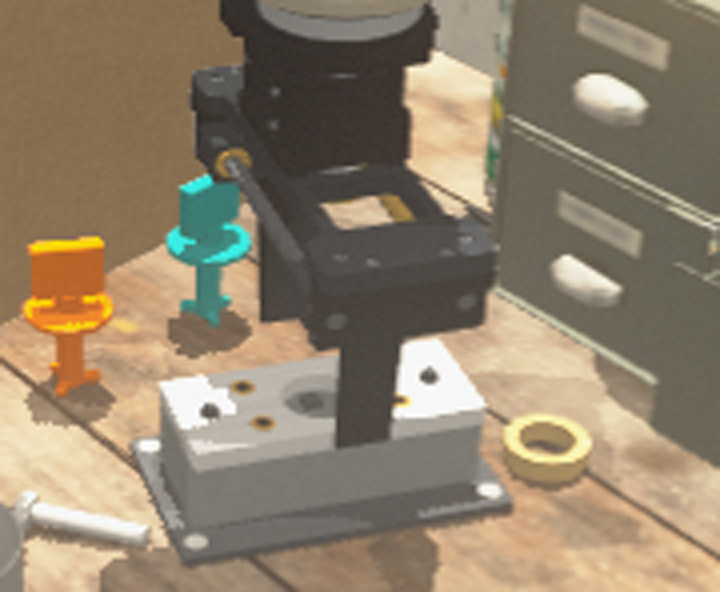

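```bash
python3 -m inch '{"hand":[1,1,1,0,0,0,0,0,0,0,0,0],"delta_pos":[[0,0,1],[0,0,0.7],[0,0,0],[0,0,0],[0,0,0],[0,0,0],[0,0,0],[0,0,0],[0,0,0],[0,0,0],[0,0,0],[0,0,0]],"turn":[0,0,0,0,0,0,0,0,0,0,0,0]}'
python3 - <<'E'
from h import *
print(env.state()['moment'])
im,d=viewer.read_camera('side'); cv2.imwrite('pics/c11.png',cv2.resize(im[170:330,250:430],None,fx=4,fy=3.7,interpolation=2))
E
```

```text
t: 29.35
eef_pos: [430.1, -263.5, 121.3]
tcp_rot: [3.142, -0.0, -0.378]
ft_force: [-1.3, 0.6, 1.9]
opening: 0.585
[0.22011516 0.0243779  0.06021656]
```

View pics/c11.png

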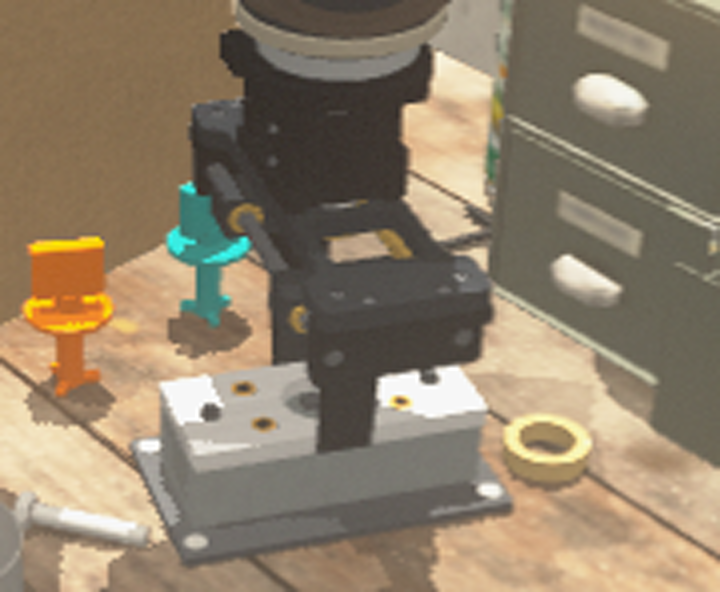

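Gripped at 0.585, which is about 56 mm. I lift it level.

```bash
python3 -m inch '{"hand":[0,0,0,0,0,0,0,0],"delta_pos":[[0,0,-0.05],[0,0,-0.1],[0,0,-0.1],[0,0,-0.1],[0,0,-0.1],[0,0,-0.1],[0,0,0],[0,0,0]],"turn":[0,0,0,0,0,0,0,0]}'
python3 -m inch '{"hand":[0,0,0,0,0,0,0],"delta_pos":[[0,0,-0.2],[0,0,-0.2],[0,0,-0.2],[0,0,-0.2],[0,0,-0.2],[0,0,-0.2],[0,0,0]],"turn":[0,0,0,0,0,0,0]}'
python3 - <<'E'
from h import *
print(env.state()['moment'],env.state()['ft_force'])
im,d=viewer.read_camera('side'); cv2.imwrite('pics/c12.png',cv2.resize(im[170:330,250:430],None,fx=4,fy=3.7,interpolation=2))
E
```

```text
t: 30.2
eef_pos: [430.1, -263.4, 126.8]
tcp_rot: [3.142, -0.0, -0.378]
ft_force: [1.2, 0.6, -2.0]
opening: 0.585
t: 30.9
eef_pos: [430.2, -263.5, 139.0]
tcp_rot: [3.141, -0.001, -0.378]
ft_force: [-0.4, 0.1, -2.1]
opening: 0.584
[0.05772945 0.01403157 0.05951988] [-0.38503854  0.05545823 -2.11131549]
```

View pics/c12.png

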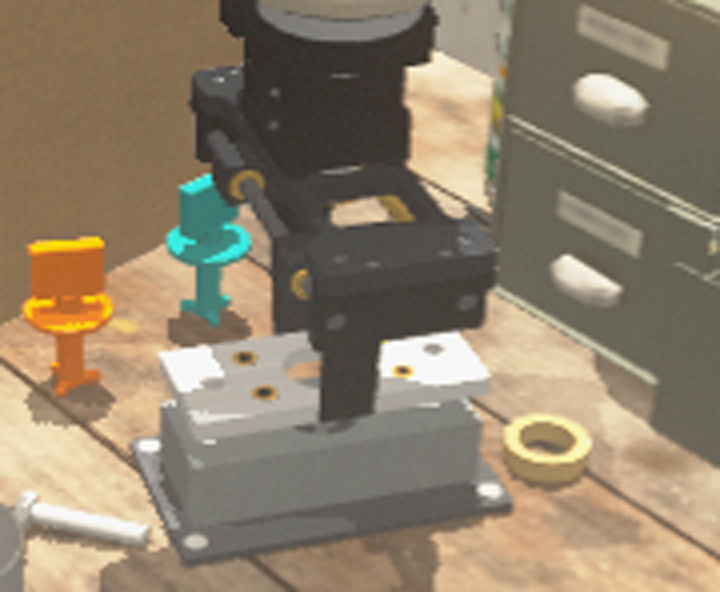

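```bash
python3 -m inch '{"hand":[0,0,0,0,0],"delta_pos":[[0,0,-0.7],[0,0,-1.2],[0,0,-1.3],[0,0,-1.1],[0,0,-0.5]],"turn":[0,0,0,0,0]}'
python3 -m inch '{"hand":[0,0,0,0,0,0,0,0,0,0],"delta_pos":[[0.5,0.6,0],[0.99,1.24,0],[0.99,1.24,0],[0.99,1.24,0],[0.99,1.24,0],[0.99,1.24,0],[0.99,1.24,0],[0.99,1.24,0],[0.5,0.6,0],[0,0,0]],"turn":[0,0,0,0,0,0,0,0,0,0]}'
python3 -m inch '{"hand":[0,0,0,0,0],"delta_pos":[[0,0,1],[0,0,1],[0,0,1],[0,0,1],[0,0,0]],"turn":[-0.07,-0.07,-0.07,-0.07,0]}'
python3 - <<'E'
from h import *
print(env.state()['eef_pos'],env.state()['tcp_rot'],env.state()['ft_force'])
im,d=viewer.read_camera('side'); cv2.imwrite('pics/c13.png',cv2.resize(im[170:350,250:450],None,fx=4,fy=3.3,interpolation=2))
E
```

```text
t: 31.45
eef_pos: [430.4, -263.6, 188.3]
tcp_rot: [3.141, -0.002, -0.378]
ft_force: [-1.2, -0.2, -2.5]
opening: 0.584
t: 32.45
eef_pos: [467.3, -385.9, 186.0]
tcp_rot: [-3.141, 0.0, -0.379]
ft_force: [-0.6, -0.4, -2.0]
opening: 0.585
t: 32.95
eef_pos: [466.9, -383.9, 145.5]
tcp_rot: [-3.14, 0.002, -0.097]
ft_force: [-0.3, 0.1, -2.0]
opening: 0.585
[ 466.8576334  -383.87996239  145.47129537] [-3.13985824e+00  2.06015615e-03 -9.70542444e-02] [-0.25637653  0.1135     -1.96547875]
```

View pics/c13.png

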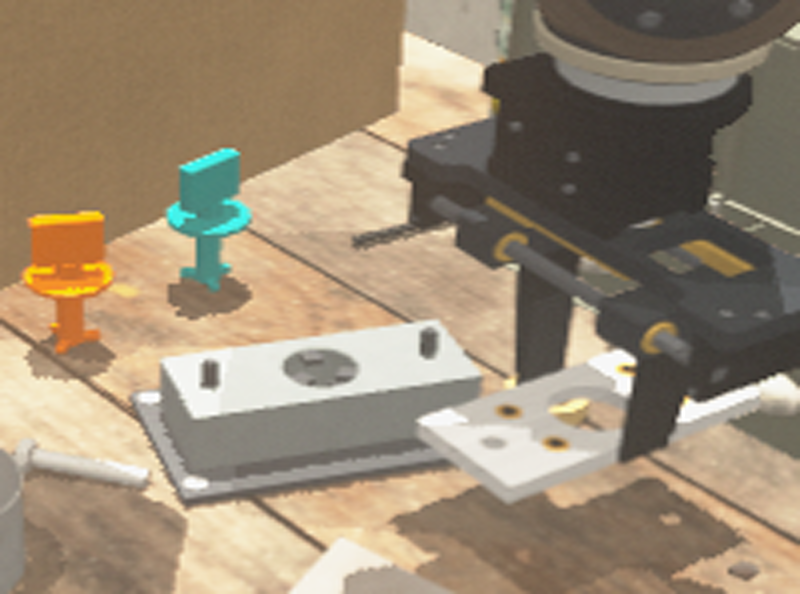

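```bash
python3 -m inch '{"hand":[0,0,0,0,0,0,0],"delta_pos":[[0,0,1],[0,0,1.5],[0,0,1.5],[0,0,1.2],[0,0,0.7],[0,0,0],[0,0,0]],"turn":[0,0,0,0,0,0,0]}'
python3 -m inch '{"hand":[0,0,0,0,0],"delta_pos":[[0,0,0.1],[0,0,0.1],[0,0,0.1],[0,0,0],[0,0,0]],"turn":[0,0,0,0,0]}'
```

```text
t: 33.7
eef_pos: [467.5, -384.7, 87.7]
tcp_rot: [3.141, -0.0, -0.098]
ft_force: [0.6, 0.1, -1.8]
opening: 0.588
t: 34.2
eef_pos: [467.4, -384.6, 84.9]
tcp_rot: [3.141, -0.0, -0.098]
ft_force: [-0.3, 0.2, -2.6]
opening: 0.584
```

```bash
python3 -m inch '{"hand":[0,0,0,0,0],"delta_pos":[[0,0,0.1],[0,0,0.1],[0,0,0.1],[0,0,0],[0,0,0]],"turn":[0,0,0,0,0]}'
python3 -m inch '{"hand":[0,0,0],"delta_pos":[[0,0,0.05],[0,0,0],[0,0,0]],"turn":[0,0,0]}'
```

```text
t: 34.7
eef_pos: [467.4, -384.6, 81.7]
tcp_rot: [3.142, 0.0, -0.098]
ft_force: [-0.6, 0.2, -2.4]
opening: 0.584
t: 35.0
eef_pos: [467.4, -384.6, 81.3]
tcp_rot: [3.141, -0.0, -0.098]
ft_force: [0.2, -0.8, -1.9]
opening: 0.587
```

```bash
python3 -m inch '{"hand":[0,0,0],"delta_pos":[[0,0,0.05],[0,0,0],[0,0,0]],"turn":[0,0,0]}'
python3 -m inch '{"hand":[0,0,0],"delta_pos":[[0,0,0.05],[0,0,0],[0,0,0]],"turn":[0,0,0]}'
```

```text
t: 35.3
eef_pos: [467.4, -384.6, 80.7]
tcp_rot: [3.142, -0.0, -0.098]
ft_force: [0.8, -0.1, -2.7]
opening: 0.583
t: 35.6
eef_pos: [467.4, -384.6, 80.3]
tcp_rot: [3.141, -0.0, -0.098]
ft_force: [-0.2, 0.1, 0.5]
opening: 0.585
```

The bench has taken the plate's weight. I release by a small opening and rise.

```bash
python3 -m inch '{"hand":[0.7,0.7,0.7,0.7,0.7],"delta_pos":[[0,0,0],[0,0,0],[0,0,0],[0,0,0],[0,0,0]],"turn":[0,0,0,0,0]}'
python3 -m inch '{"hand":[0.7,0.7,0.7,0.7,0.7,0.7,0.7,0.7,0.7,0.7],"delta_pos":[[0,0,-0.5],[0,0,-1],[0,0,-2],[0,0,-3],[0,0,-3],[0,0,-3],[0,0,-3],[0,0,-3],[0,0,-1.5],[0,0,0]],"turn":[0,0,0,0,0,0,0,0,0,0]}'
python3 - <<'E'
from h import *
im,d=viewer.read_camera('side'); cv2.imwrite('pics/s14.png',im); np.save('side14.npy',d)
E
```

```text
t: 36.1
eef_pos: [467.3, -384.6, 80.3]
tcp_rot: [3.141, -0.0, -0.098]
ft_force: [-0.9, 1.1, 0.1]
opening: 0.704
t: 37.1
eef_pos: [467.6, -384.8, 283.3]
tcp_rot: [3.138, -0.004, -0.098]
ft_force: [0.6, 0.2, -0.3]
opening: 0.697
```

View pics/s14.png

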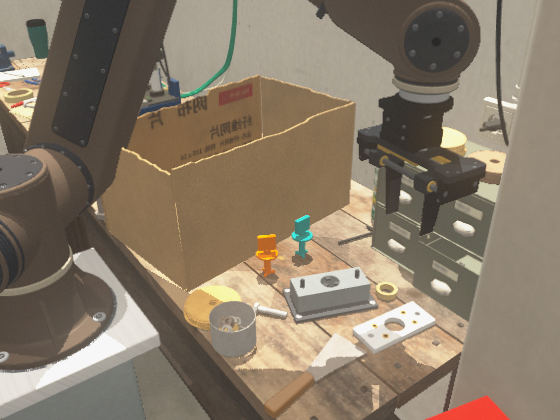

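```bash
python3 - <<'E'
from h import *
im=cv2.imread('pics/s14.png'); d=np.load('side14.npy'); P=cloud('side',d)
m=np.zeros(d.shape,bool); m[295:355,345:445]=1; m&=(im.min(-1)>165)&(P[...,2]>5)&(P[...,0]>392)
q=P[m]; print('plate',cv2.minAreaRect(q[:,:2].astype(np.float32)),np.percentile(q[:,2],[5,50,95])); c=q.mean(0); print('normal',np.linalg.svd(q-c)[2][2])
a=cv2.imread('pics/s9.png'); df=cv2.absdiff(a,im).max(-1)
print({n:int((df[v0:v1,u0:u1]>40).sum()) for n,(u0,v0,u1,v1) in dict(bolt=(252,300,290,320),bush=(374,280,400,302),orange=(255,232,280,277),turq=(290,214,315,258),jigfoot=(284,296,345,320),scraper=(262,335,350,415)).items()})
im,d=viewer.read_camera('top'); cv2.imwrite('pics/t14.png',im)
cv2.imwrite('pics/c14.png',np.hstack([cv2.resize(cv2.imread('pics/s14.png')[220:400,220:450],None,fx=3.4,fy=3.4,interpolation=2)]))
E
```

```text
plate ((470.30517578125, -362.65069580078125), (100.64398956298828, 131.77052307128906), 84.26399993896484) [ 7.94492337 10.03137111 11.81588064]
normal [-4.15316302e-04  6.48291421e-03  9.99978899e-01]
{'bolt': 0, 'bush': 0, 'orange': 189, 'turq': 27, 'jigfoot': 15, 'scraper': 3616}
```

View pics/c14.png

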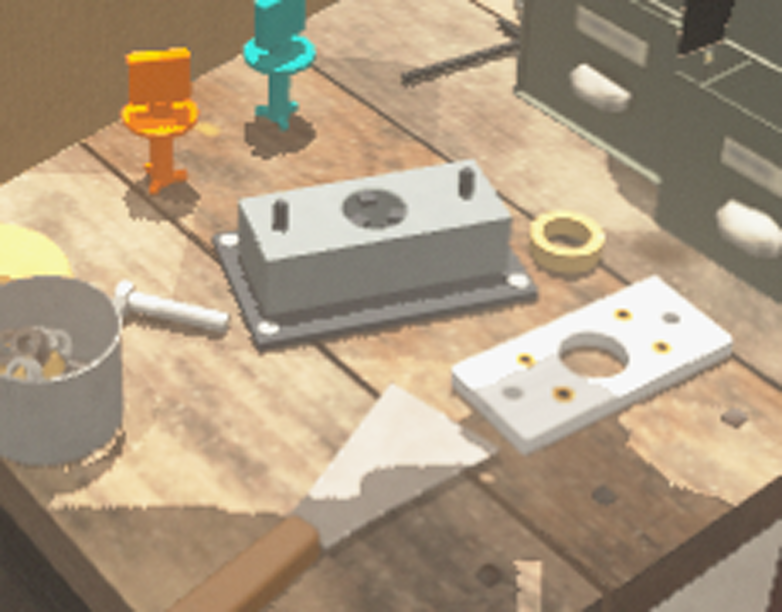

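View pics/t14.png

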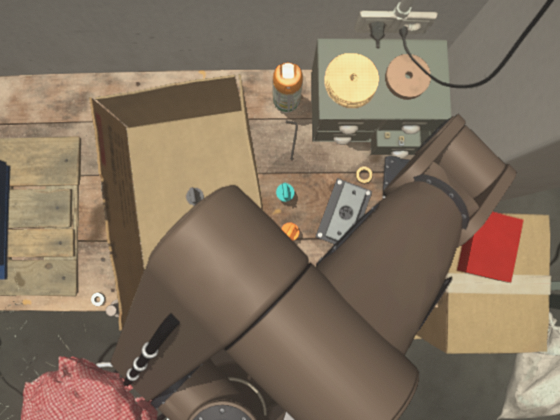

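The plate lies flat on the bench (top at 10 mm, level), clear of the jig, scraper and bush. The pin is in the carton at (195,196). The picture differences at the scraper and the orange look-alike look like arm shadows. I hand in.

```bash
python3 -c "
from h import *; print(ticket.job_done()); print(env.state()['t'])"
```

```text
the job is handed in; nothing more can be done
None
the job is handed in; nothing more can be done
```

I freed the grey pin, dropped it in the carton, laid the jig plate flat on the bench beside the jig, and handed the job in at about 37 s. No verdict was reported.

- **Pin:** I twisted it under a light pull. The first burr let go about 0.5 rad to one side and the second about 0.6 rad to the other. The pull was about 5–11 N for most of this. It briefly reached 16.7 N while I was setting it, above the 5–10 N advised but well under the 40 N that lifts the jig.
- **Plate:** I lifted it level off the dowels and set it down at about x 467, y −385.

**Last checks:**
- The top camera shows the pin lying in the carton.
- The plate's top is at 10 mm and level.
- With the pin out, the jig measured within about 0.2° and less than a millimetre of its first reading. I did not measure it again after taking the plate off; the last pictures show it in the same place.
- The bolt and bush show no change between the side pictures taken before and after the plate move.

**Checks that disagreed:**
- That same comparison showed changed pixels at the scraper and the orange look-alike, and a few at the turquoise one and the jig's foot. I took these for the arm's shadow. The scraper sits close to the plate (about 15 mm gap as planned), and the pictures show them not touching.
- The last fit of the plate's outline was spoiled by neighbouring bright pixels (100 mm wide instead of 56), so the plate's position is the gripper's reading at release.

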